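# Set the lamp dimmer to its pointer, then unscrew and hold the cap beside it

## Task

On the optics bench, first slide the dimmer's grip until it is level with the little steel pointer beside its track, leaving the pointer where it is. Then take the ribbed steel cap off the lamp head nearer to the dimmer box: its thread may be ordinary or reversed, so try which way it loosens, unscrew it and lift it straight up. Finish while still holding that cap upright in the gripper, a good 6 cm above its seat, over its own lamp head; leave the other cap screwed on and everything else where it stands.

Things in the scene. Friction and masses are not known exactly. Their poses are not given: they have to be found in the camera images.
- dimmer_box: white lamp-dimmer box with the slider on its flat top, 200 (x) x 130 (y) x 60 mm high, standing fixed on the table at the left or the right end of the row, turned up to about 17 degrees. Origin: centre of its underside, at table height. Its x axis runs along the slider's track, y across it, z up. (A fixed white power meter of the same size, with a green display and no slider, stands at the other end of the row.)
- fader (a joint): position of the dimmer's slider grip along the track in m: 0 at the -x end of the box, 0.10 at the other end, growing along the box's +x. It slides with about 1.5 N of friction and stays where it is left
- fader_top (a point): centre of the top of the slider grip, a black block 18 mm (along the track) x 26 mm (across) x 28 mm high; its top is 90 mm above the table, its foot 2 mm above the box's top. Axes as the dimmer box
- pointer (a joint): position of the small steel pointer along the same track in m, on the same scale as the slider grip: grip and pointer are level with each other when the two values are equal. The pointer is stiff (8 N) and is not to be moved
- pointer_tip (a point): tip of the pointer, a steel arrow 9 mm wide and 4 mm high on the box's top, 40 mm beside the track's centre line (box +y) and pointing at the track. Axes as the dimmer box
- head_a: one of the two like lamp heads, fixed, its outlet upwards: foot 70 x 70 x 10 mm, ribbed aluminium barrel 60 mm across up to 60 mm above the table, on it a brass collar 42 across to 66 mm and a neck 28 across to 82 mm, hidden by the cap. Origin: centre of its underside, at table height, on the barrel's axis; z up
- cap_a: ribbed dark steel round cap on head_a, 52 mm across, 45 high, about 300 g, loose. Origin: centre of its underside, on its axis, 61.5 mm above the table when seated; z up. One cap has an ordinary quick thread, the other a reversed one, hidden inside; nothing shows which. The tightening way it meets a hard stop within about 6 degrees
- cap_a_top (a point): centre of cap_a's flat top, 45 mm above its underside. Turned the loosening way the cap goes round with hardly any resistance and does not climb by itself; it is free after 60 to 65 degrees (and stays so until about 110), then lifts straight off; before that it rises only 1 to 4 mm. Its underside clears the neck 21 mm above its seat
- head_b: one of the two like lamp heads, fixed, its outlet upwards: foot 70 x 70 x 10 mm, ribbed aluminium barrel 60 mm across up to 60 mm above the table, on it a brass collar 42 across to 66 mm and a neck 28 across to 82 mm, hidden by the cap. Origin: centre of its underside, at table height, on the barrel's axis; z up
- cap_b: ribbed dark steel round cap on head_b, 52 mm across, 45 high, about 300 g, loose. Origin: centre of its underside, on its axis, 61.5 mm above the table when seated; z up. One cap has an ordinary quick thread, the other a reversed one, hidden inside; nothing shows which. The tightening way it meets a hard stop within about 6 degrees
- cap_b_top (a point): centre of cap_b's flat top, 45 mm above its underside. Turned the loosening way the cap goes round with hardly any resistance and does not climb by itself; it is free after 60 to 65 degrees (and stays so until about 110), then lifts straight off; before that it rises only 1 to 4 mm. Its underside clears the neck 21 mm above its seat
- driver: bystander: screwdriver with a grey handle, 140 long, 26 thick, lying along x between the lamp heads (mm), loose; origin at the centre of its underside
- lens_post: bystander: round lens in a black ring on a steel post and round foot, foot 56 across, 107 high, behind the lamp heads (mm), loose; origin at the centre of its underside
- vial_1: bystander: small glass vial with black lid, 26 across, 55 high, in front of the lamp heads (mm), loose; origin at the centre of its underside
- vial_2: bystander: second such vial (mm), loose; origin at the centre of its underside
- vee_block: bystander: aluminium block with a groove, 70 x 50 x 38, behind on the left (mm), loose; origin at the centre of its underside
- tape_roll: bystander: flat roll of paper tape, 64 across, 19 high, behind on the right (mm), loose; origin at the centre of its underside
- screw_tray: bystander: clear plastic tray, 100 x 80 x 22, far left (mm), loose; origin at the centre of its underside
- mirror_mount: bystander: small black mirror mount, 45 x 50 x 58, far right (mm), loose; origin at the centre of its underside

How it is judged (in metres and radians):
On the way, in this order (a step that is already met when the one before it is completed fails the run):
1. the slider grip is level with the pointer (within 6 mm), both caps still on (x of fader_top in the frame of pointer_tip between -0.006 and 0.006 m and z of cap_a in the frame of head_a below 0.066 m and horizontal distance between cap_a and head_a below 0.006 m and angle between each of cap_a, cap_b's own z axis and vertical below 0.1 rad and z of cap_b in the frame of head_b below 0.066 m and horizontal distance between cap_b and head_b below 0.006 m), for 0.3 s.
2. the cap of the lamp head nearer to the dimmer box is lifted off its neck (((horizontal distance between head_a and dimmer_box below 0.31 m and z of cap_a in the frame of head_a above 0.085 m) or (horizontal distance between head_b and dimmer_box below 0.31 m and z of cap_b in the frame of head_b above 0.085 m))), for 0.1 s.
At the end, for the whole second after the job is handed in: the slider grip is level with the pointer within 6 mm; the gripper holds, at rest, the cap of the lamp head nearer to the dimmer box, at least 40 mm above its seat, within 50 mm sideways of its lamp head's axis, tilted less than 20 degrees and touching the head nowhere; the other cap is still seated (x of fader_top in the frame of pointer_tip between -0.006 and 0.006 m and ((horizontal distance between head_a and dimmer_box below 0.31 m and z of cap_a in the frame of head_a above 0.1015 m and horizontal distance between cap_a and head_a below 0.05 m and angle between cap_a's own z axis and vertical below 0.35 rad and contact force between the fingers and cap_a above 0.5 N and contact force between cap_a and head_a below 0.1 N and linear speed of cap_a below 0.02 m/s and (z of cap_b in the frame of head_b below 0.066 m and horizontal distance between cap_b and head_b below 0.006 m and angle between cap_b's own z axis and vertical below 0.1 rad)) or (horizontal distance between head_b and dimmer_box below 0.31 m and z of cap_b in the frame of head_b above 0.1015 m and horizontal distance between cap_b and head_b below 0.05 m and angle between cap_b's own z axis and vertical below 0.35 rad and contact force between the fingers and cap_b above 0.5 N and contact force between cap_b and head_b below 0.1 N and linear speed of cap_b below 0.02 m/s and (z of cap_a in the frame of head_a below 0.066 m and horizontal distance between cap_a and head_a below 0.006 m and angle between cap_a's own z axis and vertical below 0.1 rad)))); the arm keeps its last pose, push and grip.
It fails at once if the other lamp head's cap is unscrewed (turned by more than 20 degrees) or lifted ((horizontal distance between head_a and dimmer_box above 0.31 m and (angle between the x axis of cap_a and the x axis of head_a, either way round above 0.35 rad or z of cap_a in the frame of head_a above 0.07 m)) or (horizontal distance between head_b and dimmer_box above 0.31 m and (angle between the x axis of cap_b and the x axis of head_b, either way round above 0.35 rad or z of cap_b in the frame of head_b above 0.07 m))).
It fails at once if the pointer is pushed by more than 4 mm (distance of pointer_tip from where it was at the start of the episode above 0.004 m).
It fails at once if one of the loose bystanders is moved by more than 30 mm (distance of any of driver, lens_post, vial_1, vial_2, vee_block, tape_roll, screw_tray, mirror_mount from where it was at the start of the episode above 0.03 m).
It also fails if it takes over 64 s, if anything falls off the work surface, if the arm or the gripper's body presses on something with over 40 N, if the wrist force passes 120 N, or if a joint passes its speed limit or range.

## Robot

A 6-joint arm with a two-finger parallel gripper is mounted at the origin on the work surface. World frame = base frame: x ahead of the robot, y to its left, z up, the work surface at z = 0. Lengths are in mm, angles in rad, forces in N, time in s.
With the tool pointing down it reaches from about 275 to 750 mm from the base axis. Payload 10.2 kg.
Tool frame: the origin (TCP) lies between the finger pads; the fingertips stand 17 mm ahead of it and the grasp point (between the pads) lies 2 mm behind it; z points along the fingers, y is the line along which they close (so a half turn about z gives the same grasp; the last joint's range is limited). The gripper opens to 85 mm and grips with 20 to 120 N. Pads are 22 mm wide; open, the fingers measure 114 mm over their backs; the gripper's body (76 mm by 85 mm) begins 54 mm behind the grasp point. The pads swing forward as they close: fully open they stand 13 mm farther back than shut.
Start: joints at [-1.56, 0.313, 1.498, -0, 1.331, -0.223], TCP at [121.616, -510.726, 248.294] pointing down, gripper open.
Joint ranges: [-2.94, 2.94], [-0.97, 2.17], [0.19, 2.56], [-1.23, 4.37], [0.02, 3.11], [-2.88, 2.88]. Speed limits (rad/s): [2.39, 2.39, 3.01, 3.14, 3.14, 3.14].

## Interface

Orientations are given as a unit quaternion [w, x, y, z].
In Python, from rig import * gives the robot as it stands.
- The arm moves only by the tool step_arm, never from a script. Its argument "commands" is text: rows parted by semicolons, each of 7 numbers parted by spaces: the opening, from 0 (shut) to 1 (fully open), then the shift along the tool's x, y, z in cm, then the turn, a rotation vector about the tool's x, y, z in rad. In form: hand x y z rx ry rz; .... A call has 1 to 20 rows; each row is the pose to reach, as a shift and turn from the pose commanded when the call began, along the tool's axes at that moment; what a row does not reach only later rows make up. A row lasts 1/12 s, in which the tool goes at most 41.7 mm and 7.16 degrees, less where a joint would pass 70% of its speed; a pose out of reach is approached as far as the arm can. A call with a gripper value outside its range is refused whole. The fingers move at their own pace and stop on an object; "newtons" is the grip in N (left out, the last holds). Time passes only in rows, so rows that repeat a pose let the fingers close. It gives the time, the measured TCP pose, the force, the opening and the grip force at its end, in the units of the state.
- sense(): the state, without advancing time (a new reading comes with each control period).
- capture(name): name is "scene" or "top"; returns the picture (384x512x3 uint8, red, green, blue); there is no depth.
- camera_model(name): a dict with "mtx" (3x3 intrinsics, pixels), "k1" (the pictures are not rectified: a ray, as slopes to the right and down, at radius r is drawn at 1 + k1 r^2 times it, then the intrinsics apply), "eye" and "rotation" of the camera in the world. Camera axes: x right, y down, z forward; pixel columns grow to the right and rows downward; lengths in mm; the calibration is good to about 2 mm. A picture is of the moment at which its call begins. camera_model takes no time and is no camera call.
- finish_job(): hands the job in; it is judged then, once.
Trained networks look in the newest picture that a camera, given by its name, has taken for a name from the list of things; names that differ only in an ending like _2 or _b are one class to them, and where a whole thing is asked for, a point or a joint stands for the part that bears it (a point fixed in the world has none). Each returns a list of dicts, best first, with "score" (0 to 1); they miss things now and then, are a little off and sometimes report something else, mostly with a low value. They report only what shows in the picture. A call takes as long as a camera call.
- search_frame(camera, label): "rect" ([centre column, centre row, width, height] in pixels, round what is visible of it).
- trace(camera, label): "mask" (384x512 bool, what is visible of it) and "rect" ([centre column, centre row, width, height] in pixels, round what is visible of it).
- spot_point(camera, label): "xy" ([column, row] in pixels: a listed point, or the origin of a listed thing).
The state is a dict: "time_s": time; "joints": joint angles; "dq": joint speeds; "tau": joint torques, N m; "eef_pos": TCP position; "ee_rot": TCP orientation; "force": force on the tool from outside, world axes, zero at the start; "wrist_torque": the same for the moment, N m; "grip_width": opening from 0.0 (shut) to 1.0 (fully open); "grip_force": force on a finger pad.
Only numpy, scipy, OpenCV 4.12 (cv2) and the standard library are available. Lean on these libraries where they do the work, as an engineer would, in place of code of your own. Each camera call takes 0.05 s, during which the arm holds its last target. There are 200 camera calls.

## Working session

There is one attempt and no reset: what is moved stays moved. The work goes in short steps, Python scripts to look and compute and a tool call to move; the robot and the scene stay as the last step left them, time stands still between calls to the robot, and variables do not carry over. Pictures are saved under pics/ and viewed, at most 10 in all, crops included, and the job is handed in when it is done.

Besides the shell and the picture viewer there is one more tool, called after "Emit:" as name(argument=value, ...) on one line, values as JSON. step_arm: Moves the arm, as the interface text tells. Its arguments: {"type":"object","properties":{"commands":{"type":"string"},"newtons":{"type":"number"}},"required":["commands"]}

```bash
mkdir -p pics; cat > h.py <<'E'
from rig import *
import numpy as np, cv2
from scipy.spatial.transform import Rotation as R
def ray(cam,px):
    m=camera_model(cam);K=np.array(m["mtx"],float);k=m["k1"]
    d=np.linalg.solve(K,[px[0],px[1],1.])[:2]
    u=d.copy()
    for _ in range(30): u=d/(1+k*(u@u))
    return np.array(m["eye"],float),np.array(m["rotation"],float)@np.r_[u,1]
def atz(cam,px,z):
    e,d=ray(cam,px);return e+d*(z-e[2])/d[2]
def proj(cam,p):
    m=camera_model(cam);c=np.array(m["rotation"],float).T@(np.array(p,float)-np.array(m["eye"],float))
    u=c[:2]/c[2];u=u*(1+m["k1"]*(u@u));return (np.array(m["mtx"],float)@np.r_[u,1])[:2]
E
python3 - <<'E'
from h import *
for c in("scene","top"):
    print(c,camera_model(c))
    im=capture(c);cv2.imwrite(f"pics/{c}0.png",cv2.resize(im[:,:,::-1],(800,600),interpolation=cv2.INTER_CUBIC))
    for l,z in(("fader_top",90),("pointer_tip",64),("cap_a_top",106.5),("dimmer_box",0),("head_a",0),("driver",0),("lens_post",0),("vial_1",0)):
        for r in spot_point(c,l)[:3]:
            print(c,l,round(r["score"],2),np.round(r["xy"],1),np.round(atz(c,r["xy"],z),1))
print(sense())
E
```

```text
scene {'mtx': array([[464.12515134,   0.        , 247.45156618],
       [  0.        , 464.12515134, 190.91064895],
       [  0.        ,   0.        ,   1.        ]]), 'k1': -0.05981945499468882, 'eye': array([1265.24893771,  672.18839277, 1341.53686944]), 'rotation': array([-0.12224208,  0.37429415,  0.87009117, -0.29648291])}Traceback (most recent call last):
  File "<stdin>", line 7, in <module>
  File "h.py", line 11, in atz
    e,d=ray(cam,px);return e+d*(z-e[2])/d[2]
        ~~~^^^^^^^^
  File "h.py", line 9, in ray
    return np.array(m["eye"],float),np.array(m["rotation"],float)@np.r_[u,1]
                                    ~~~~~~~~~~~~~~~~~~~~~~~~~~~~~^~~~~~~~~~~
ValueError: matmul: Input operand 1 has a mismatch in its core dimension 0, with gufunc signature (n?,k),(k,m?)->(n?,m?) (size 3 is different from 4)
```

```bash
sed -i 's/np.array(m\["rotation"\],float)/rot(m)/g' h.py; cat >> h.py <<'E'
def rot(m):
    q=np.array(m["rotation"],float);return R.from_quat(q[[1,2,3,0]]).as_matrix()
E
python3 - <<'E'
from h import *
for c in("scene","top"):
    im=capture(c);cv2.imwrite(f"pics/{c}0.png",cv2.resize(im[:,:,::-1],(800,600),interpolation=cv2.INTER_CUBIC))
    for l,z in(("fader_top",90),("pointer_tip",64),("cap_a_top",106.5),("dimmer_box",0),("head_a",0),("driver",0),("lens_post",0),("vial_1",0)):
        for r in spot_point(c,l)[:3]:
            print(c,l,round(r["score"],2),np.round(r["xy"],1),np.round(atz(c,r["xy"],z),1))
print(sense())
print(camera_model("top"))
E
```

```text
scene fader_top 0.59 [336.6 219.3] [466.2 294.2  90. ]
scene cap_a_top 0.83 [272.4 204.8] [574.9 111.3 106.5]
scene dimmer_box 0.76 [327.5 238.6] [492.8 292.1   0. ]
scene head_a 0.69 [269.5 221.6] [575.7 103.3   0. ]
scene head_a 0.69 [179.  199.9] [ 729.2 -196.     0. ]
scene head_a 0.53 [226.  187.3] [ 572.9 -113.4    0. ]
scene driver 0.53 [251.7 203.8] [562.6   6.3   0. ]
scene driver 0.2 [180.3 201. ] [ 729.2 -188.9   -0. ]
scene lens_post 0.83 [208.4 228.8] [741.3 -29.4   0. ]
scene lens_post 0.51 [176.4 198.6] [ 731.8 -207.2    0. ]
scene vial_1 0.54 [272.7 172.5] [403.3 -35.6   0. ]
scene vial_1 0.4 [304.  189.1] [383.8 100.   -0. ]
top fader_top 0.47 [169.6 228. ] [465.3 286.7  90. ]
top pointer_tip 0.37 [158.6 217.7] [497.9 328.2  64. ]
top pointer_tip 0.33 [263.7 204.8] [546.1   5.2  64. ]
top cap_a_top 0.7 [233.2 190.3] [582.6  97.6 106.5]
top cap_a_top 0.5 [100.8 208.8] [516.7 491.4 106.5]
top dimmer_box 0.93 [175.5 218.2] [503.3 289.6   0. ]
top dimmer_box 0.38 [298.  195.8] [ 586.1 -104.4    0. ]
top head_a 0.76 [299.3 196.2] [ 584.9 -108.6    0. ]
top head_a 0.56 [32
[... 658 characters left out ...]
19e-04,
        5.20735666e-04,  2.74811282e-05]), 'eef_pos': array([ 121.64360547, -510.71773873,  248.2819329 ]), 'ee_rot': array([-2.10126851e-05,  9.93173201e-01,  1.16649017e-01, -2.29798552e-06]), 'force': array([ 0.12336217,  0.17548029, -0.22546164]), 'wrist_torque': array([-0.05681684, -0.01302547, -0.01218719]), 'grip_force': 0.0, 'grip_width': 0.9993974412144646}
{'mtx': array([[448.85369311,   0.        , 264.29128144],
       [  0.        , 448.85369311, 199.53635215],
       [  0.        ,   0.        ,   1.        ]]), 'k1': 0.04274863663597386, 'eye': array([ 376.19365341,  -15.73307917, 1443.19091672]), 'rotation': array([-0.05186331,  0.71445472, -0.69642157,  0.04314677])}
```

View pics/top0.png

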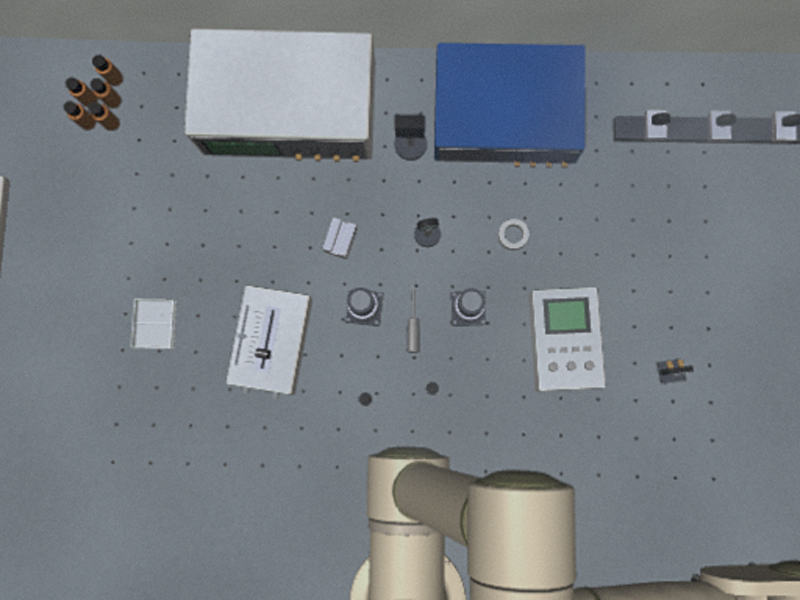

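View pics/scene0.png

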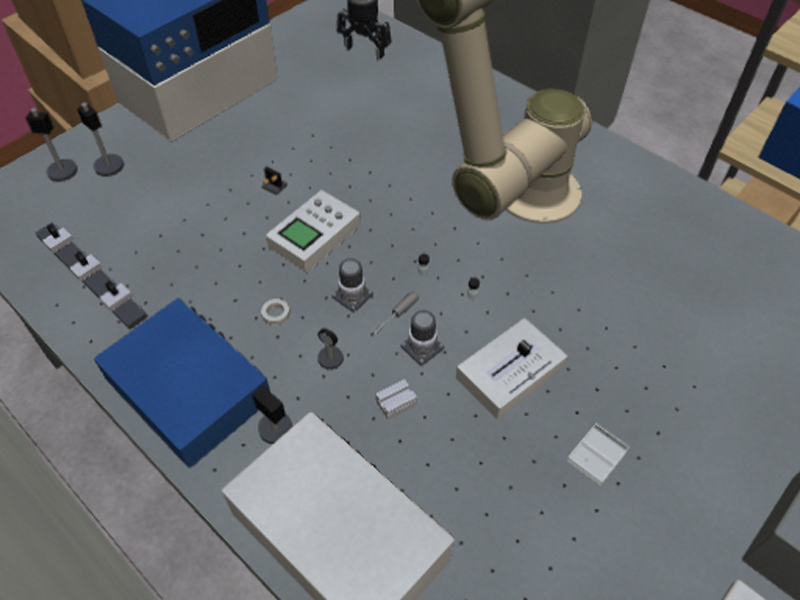

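The top view shows the dimmer at left (track ~(267,338) in the 800 px picture, grip at (264,352), pointer around (242,337)). The two caps are at (362,303) and (470,303), with the left one nearer the dimmer. I'll zoom in on the box.

```bash
python3 - <<'E'
from h import *
im=capture("top");cv2.imwrite("pics/z1.png",cv2.resize(im[176:260,138:250,::-1],None,fx=7,fy=7,interpolation=cv2.INTER_CUBIC))
im2=capture("scene")
cv2.imwrite("pics/z2.png",cv2.resize(im2[195:270,285:370,::-1],None,fx=8,fy=8,interpolation=cv2.INTER_CUBIC))
for c in("top","scene"):
    m=trace(c,"dimmer_box")[0]["mask"].astype(np.uint8)
    cn=max(cv2.findContours(m,0,1)[0],key=cv2.contourArea)
    ap=cv2.approxPolyDP(cn,4,True)[:,0]
    for p in ap: print(c,p,np.round(atz(c,p,60)[:2]),np.round(atz(c,p,0)[:2]))
    for r in spot_point(c,"cap_a_top")[:4]: print(r["score"],r["xy"],atz(c,r["xy"],106.5))
    for r in trace(c,"cap_a_top")[:3]: print("cap",r["score"],r["rect"])
E
```

```text
top [158 183] [607. 337.] [617. 353.]
top [145 244] [416. 366.] [418. 383.]
top [156 250] [399. 331.] [400. 346.]
top [187 251] [398. 236.] [399. 247.]
top [199 190] [588. 208.] [597. 218.]
0.76 [234.9, 190.9] [580.87158779  92.44257555 106.5       ]
cap 0.63 [230.4, 193.2, 13.9, 17.3]
scene [336 203] [395. 243.] [354. 223.]
scene [292 236] [598. 219.] [567. 198.]
scene [293 244] [619. 241.] [589. 221.]
scene [317 267] [631. 349.] [601. 333.]
scene [362 229] [421. 369.] [381. 355.]
0.82 [273.2, 204.5] [572.20500211 112.38949221 106.5       ]
cap 0.55 [267.9, 223.6, 26.4, 17.0]
cap 0.53 [271.6, 208.2, 16.8, 20.8]
```

View pics/z1.png

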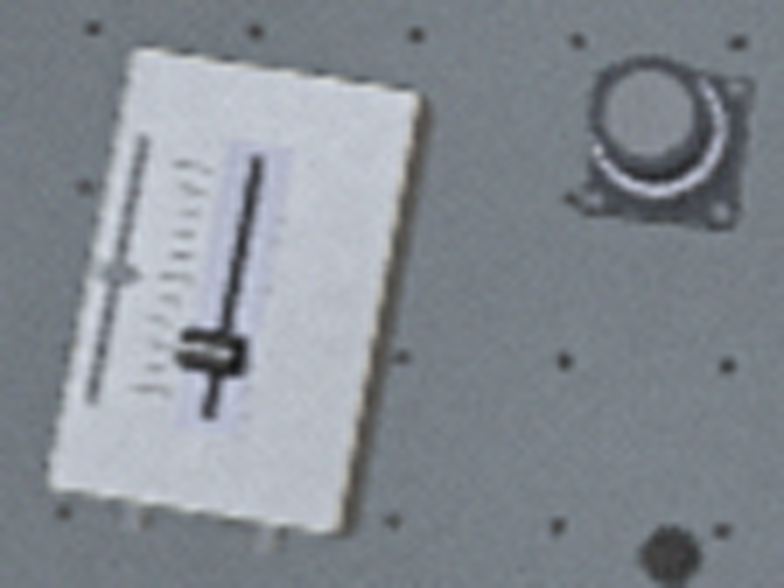

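View pics/z2.png

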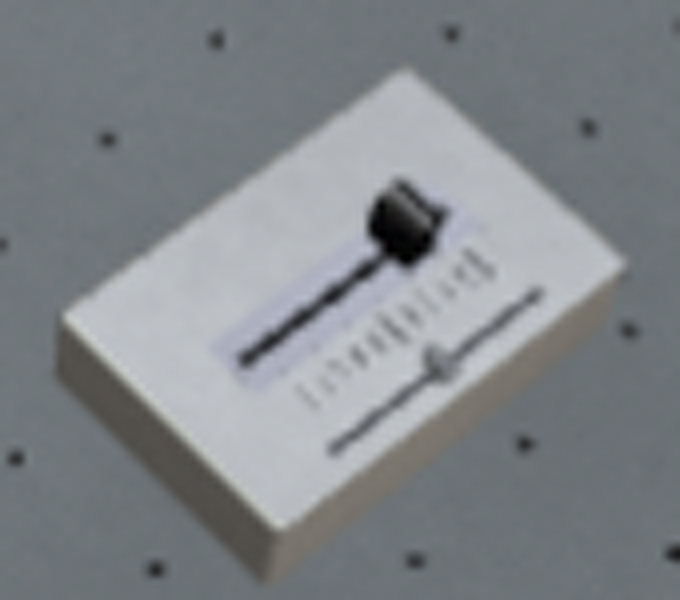

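```bash
python3 - <<'E'
from h import *
from scipy.optimize import least_squares
t=lambda u,v:np.array([138+(u+.5)/7-.5,176+(v+.5)/7-.5])
s=lambda u,v:np.array([285+(u+.5)/8-.5,195+(v+.5)/8-.5])
C=[("top",t(133,48),100,65),("top",t(420,92),100,-65),("top",t(345,532),-100,-65),("top",t(50,487),-100,65),
("scene",s(405,68),-100,-65),("scene",s(625,262),-100,65),("scene",s(280,528),100,65),("scene",s(62,316),100,-65)]
def bx(p,x,y,z):
    c,n=np.cos(p[2]),np.sin(p[2]);return [p[0]+c*x-n*y,p[1]+n*x+c*y,z]
for cs in(C,C[:4],C[4:]):
    f=lambda p:np.concatenate([proj(c,bx(p,x,y,60))-q for c,q,x,y in cs])
    r=least_squares(f,[500,290,-.15]);p=r.x;print(np.round(p,3),np.round(r.fun,1))
    for n,c,q,z in(("grip","top",t(206,352),90),("ptip","top",t(138,274),64),("trackhi","top",t(258,158),60),("tracklo","top",t(208,415),60),("grip","scene",s(405,200),90),("ptip","scene",s(432,350),64)):
        w=atz(c,q,z);d=w[:2]-p[:2];cc,ss=np.cos(p[2]),np.sin(p[2])
        print(n,c,np.round(w),"box",np.round([cc*d[0]+ss*d[1],-ss*d[0]+cc*d[1]],1))
# caps: 8-px crops top circle
w=atz("top",t(652,115),106.5);print("cap top",w)
print(sense()["time_s"])
E
```

```text
[ 5.02444e+02  2.90085e+02 -1.28000e-01] [ 0.1 -0.4  0.1 -0.4 -0.6  0.5 -0.2  0.5 -0.3 -0.8  0.5 -0.4 -0.   0.7
 -0.8 -0.1]
grip top [472. 295.  90.] box [-31.2   0.9]
ptip top [507. 333.  64.] box [-0.8 42.9]
trackhi top [561. 284.  60.] box [58.4  0.9]
tracklo top [446. 299.  60.] box [-57.1   2. ]
grip scene [470. 291.  90.] box [-32.2  -2.8]
ptip scene [504. 336.  64.] box [-3.9 45.3]
[ 5.02577e+02  2.89528e+02 -1.24000e-01] [ 0.1 -0.4  0.1 -0.6 -0.3  0.4  0.   0.5]
grip top [472. 295.  90.] box [-31.4   1.5]
ptip top [507. 333.  64.] box [-0.9 43.5]
trackhi top [561. 284.  60.] box [58.2  1.3]
tracklo top [446. 299.  60.] box [-57.3   2.8]
grip scene [470. 291.  90.] box [-32.4  -2.1]
ptip scene [504. 336.  64.] box [-3.9 45.9]
[ 5.02336e+02  2.90743e+02 -1.33000e-01] [ 0.  -0.7  0.7 -0.1 -0.   0.8 -0.7 -0.2]
grip top [472. 295.  90.] box [-31.    0.1]
ptip top [507. 333.  64.] box [-0.9 42.3]
trackhi top [561. 284.  60.] box [58.6  0.6]
tracklo top [446. 299.  60.] box [-57.    1.1]
grip scene [470. 291.  90.] box [-31.9  -3.6]
ptip scene [504. 336.  64.] box [-3.9 44.7]
cap top [577.20698266 104.94125684 106.5       ]
1.4
```

```bash
cat >> h.py <<'E'
def go(x,y,z,yaw):
    s=sense();q=s["ee_rot"];r=R.from_quat(q[[1,2,3,0]])
    g=R.from_euler("z",yaw,degrees=True)*R.from_euler("x",180,degrees=True)
    d=r.inv().apply(np.array([x,y,z])-s["eef_pos"])/10
    print("d cm",np.round(d,3),"turn",np.round((r.inv()*g).as_rotvec(),3),"tcp",np.round(s["eef_pos"],1),"F",np.round(s["force"],1),s["time_s"])
E
python3 -c "
from h import *
go(471,294,200,82.7)"
```

```text
d cm [ 52.629 -70.19    4.832] turn [-0.   -0.   -1.21] tcp [ 121.6 -510.7  248.3] F [ 0.1  0.7 -0. ] 1.4
```

Emit:
step_arm(commands="0.7 52.63 -70.19 0 0 0 -1.21;0.7 52.63 -70.19 0 0 0 -1.21;0.7 52.63 -70.19 0 0 0 -1.21;0.7 52.63 -70.19 0 0 0 -1.21;0.7 52.63 -70.19 0 0 0 -1.21;0.7 52.63 -70.19 0 0 0 -1.21;0.7 52.63 -70.19 0 0 0 -1.21;0.7 52.63 -70.19 0 0 0 -1.21;0.7 52.63 -70.19 0 0 0 -1.21;0.7 52.63 -70.19 0 0 0 -1.21;0.7 52.63 -70.19 0 0 0 -1.21;0.7 52.63 -70.19 0 0 0 -1.21;0.7 52.63 -70.19 0 0 0 -1.21;0.7 52.63 -70.19 0 0 0 -1.21;0.7 52.63 -70.19 0 0 0 -1.21;0.7 52.63 -70.19 0 0 0 -1.21;0.7 52.63 -70.19 0 0 0 -1.21;0.7 52.63 -70.19 0 0 0 -1.21;0.7 52.63 -70.19 0 0 0 -1.21;0.7 52.63 -70.19 0 0 0 -1.21", newtons=20)

```text
time_s: 3.07
eef_pos: [453.7, 256.1, 248.2]
ee_rot: [0.0, 0.75, 0.661, 0.0]
force: [1.2, -1.0, 1.0]
grip_width: 0.701
grip_force: 0.0
```

```bash
python3 -c "
from h import *
go(471,294,120,82.7)"
```

```text
d cm [ 3.98   1.231 12.824] turn [ 0.    -0.     0.001] tcp [453.7 256.1 248.2] F [ 1.2 -1.   1. ] 3.0667
```

Emit:
step_arm(commands="0.7 4 1.23 12.8 0 0 0;0.7 4 1.23 12.8 0 0 0;0.7 4 1.23 12.8 0 0 0;0.7 4 1.23 12.8 0 0 0;0.7 4 1.23 12.8 0 0 0;0.7 4 1.23 12.8 0 0 0;0.7 4 1.23 12.8 0 0 0;0.7 4 1.23 12.8 0 0 0")

```text
time_s: 3.73
eef_pos: [471.7, 291.6, 122.8]
ee_rot: [0.001, 0.751, 0.661, 0.002]
force: [-0.2, 0.3, 0.5]
grip_width: 0.697
grip_force: 0.0
```

```bash
python3 -c "
from h import *
go(471,294,85,82.7)"
```

```text
d cm [ 0.22  -0.113  3.781] turn [ 0.004 -0.002 -0.   ] tcp [471.7 291.6 122.8] F [-0.2  0.3  0.5] 3.7333
```

Emit:
step_arm(commands="0.7 0.2 0 3.5 0 0 0;0.7 0.2 0 3.5 0 0 0;0.7 0.2 0 3.5 0 0 0;0.7 0.2 0 3.5 0 0 0;0 0.2 0 3.5 0 0 0;0 0.2 0 3.5 0 0 0;0 0.2 0 3.5 0 0 0;0 0.2 0 3.5 0 0 0;0 0.2 0 3.5 0 0 0;0 0.2 0 3.5 0 0 0;0 0.2 0 3.5 0 0 0;0 0.2 0 3.5 0 0 0")

```text
time_s: 4.73
eef_pos: [471.3, 293.9, 86.1]
ee_rot: [0.0, 0.751, 0.661, 0.0]
force: [-1.8, -1.3, 6.2]
grip_width: 0.204
grip_force: 24.0
```

```bash
python3 -c "
from h import *
print(sense()['grip_width'],sense()['grip_force'])
go(502.4-2,290.1+.3,85,82.7)"
```

```text
0.20369373823717304 23.964155316352844
d cm [0.025 2.935 0.111] turn [ 0.001 -0.     0.   ] tcp [471.3 293.9  86.1] F [-1.8 -1.3  6.2] 4.7333
```

Emit:
step_arm(commands="0 0 0.6 0 0 0 0;0 0 1.2 0 0 0 0;0 0 1.8 0 0 0 0;0 0 2.4 0 0 0 0;0 0 2.95 0 0 0 0;0 0 2.95 0 0 0 0;0 0 2.95 0 0 0 0;0 0 2.95 0 0 0 0")

```text
time_s: 5.4
eef_pos: [501.1, 289.8, 86.1]
ee_rot: [0.001, 0.751, 0.661, 0.001]
force: [1.7, -2.4, 5.7]
grip_width: 0.201
grip_force: 23.9
```

Emit:
step_arm(commands="0.5 0 0 0 0 0 0;0.5 0 0 0 0 0 0;0.5 0 0 0 0 0 0;0.5 0 0 0 0 0 0;0.5 0 0 -3 0 0 0;0.5 0 0 -6 0 0 0;0.5 0 0 -10 0 0 0;0.5 0 0 -14 0 0 0;0.5 0 0 -14 0 0 0;0.5 -12 -12 -14 0 0 0;0.5 -18 -18 -14 0 0 0;0.5 -24 -18 -14 0 0 0;0.5 -24 -18 -14 0 0 0;0.5 -24 -18 -14 0 0 0;0.5 -24 -18 -14 0 0 0;0.5 -24 -18 -14 0 0 0")

```text
time_s: 6.73
eef_pos: [295.8, 81.3, 224.8]
ee_rot: [0.0, 0.75, 0.661, -0.0]
force: [1.7, -1.4, 1.1]
grip_width: 0.496
grip_force: 0.0
```

```bash
python3 - <<'E'
from h import *
im=capture("top");im2=capture("scene")
a=cv2.resize(im[180:256,140:205,::-1],None,fx=6,fy=6,interpolation=cv2.INTER_CUBIC)
b=cv2.resize(im2[196:272,288:352,::-1],None,fx=6,fy=6,interpolation=cv2.INTER_CUBIC)
cv2.imwrite("pics/z3.png",np.hstack([a,b]));print(a.shape,b.shape)
go(0,0,0,0)
E
```

```text
(456, 390, 3) (456, 384, 3)
d cm [-11.756 -28.211  22.503] turn [1.000e-03 0.000e+00 1.439e+00] tcp [295.   79.5 225.1] F [ 0.6 -0.2 -0.2] 6.8333
```

View pics/z3.png

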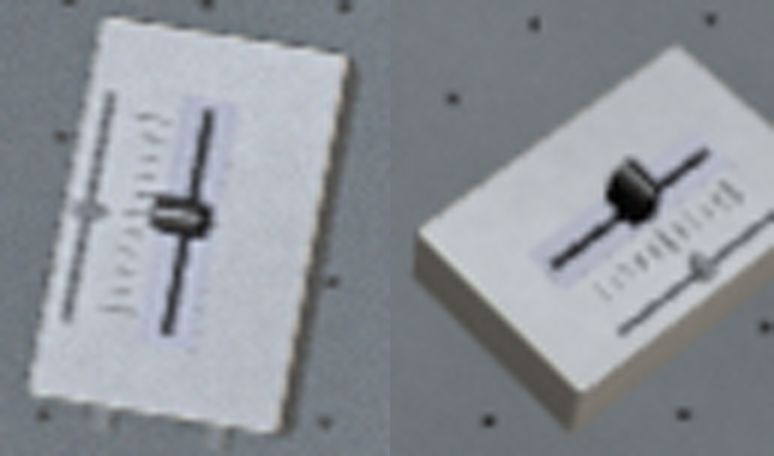

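```bash
python3 - <<'E'
from h import *
p=[502.4,290.1,-.128]
t=lambda u,v:np.array([140+(u+.5)/6-.5,180+(v+.5)/6-.5])
s=lambda u,v:np.array([288+(u-390+.5)/6-.5,196+(v+.5)/6-.5])
def box(c,q,z):
    d=atz(c,q,z)[:2]-p[:2];a,b=np.cos(p[2]),np.sin(p[2]);return np.round([a*d[0]+b*d[1],-b*d[0]+a*d[1]],1)
print("top ptr",box("top",t(95,211),62),"groove",box("top",t(112,95),60),box("top",t(66,322),60),"grip",box("top",t(179,215),90),"slot",box("top",t(208,111),60),box("top",t(166,333),60))
print("scene ptr",box("scene",s(703,265),62),"grip",box("scene",s(635,180),90),"grip ctr",box("scene",s(634,192),76),"slot",box("scene",s(706,152),60),box("scene",s(554,266),60),"groovehi",box("scene",s(620,333),60))
for c in("top","scene"):
    for l,z in(("fader_top",90),("pointer_tip",64)):
        for r in spot_point(c,l)[:2]: print(c,l,round(r["score"],2),box(c,r["xy"],z))
def caps():
  for c in("top","scene"):
    for r in spot_point(c,"cap_a_top")[:2]: print(c,round(r["score"],2),np.round(atz(c,r["xy"],106.5),1))
    for r in spot_point(c,"head_a")[:3]: print(c,"head",round(r["score"],2),np.round(atz(c,r["xy"],0),1))
caps()
im=capture("top")[170:212,215:257,::-1];im2=capture("scene")[185:235,250:300,::-1]
cv2.imwrite("pics/z4.png",np.hstack([cv2.resize(im,(400,400),interpolation=2),cv2.resize(im2,(400,400),interpolation=2)]))
E
```

```text
top ptr [-1.7 49.1] groove [59.2 52.2] [-60.   53.6] grip [ 1.1 -0.6] slot [58.6  1.5] [-57.8   2. ]
scene ptr [-4.  50.9] grip [ 1.4 -0.2] grip ctr [-0.6 -0.4] slot [-58.9   0.2] [57.1 -0.3] groovehi [58.9 51.6]
top fader_top 0.6 [-8.5  5.7]
top fader_top 0.51 [ 119.5 -385.4]
top pointer_tip 0.63 [-1.8 -7.7]
top pointer_tip 0.39 [-4.7 38.1]
scene fader_top 0.44 [ -4.6 -12.7]
top 0.53 [577.6 102.6 106.5]
top head 0.8 [574.6  97.3   0. ]
scene 0.63 [570.1 112.3 106.5]
scene head 0.78 [ 582.1 -103.     0. ]
scene head 0.65 [575.8 100.2   0. ]
scene head 0.56 [524.6 539.9   0. ]
```

View pics/z4.png

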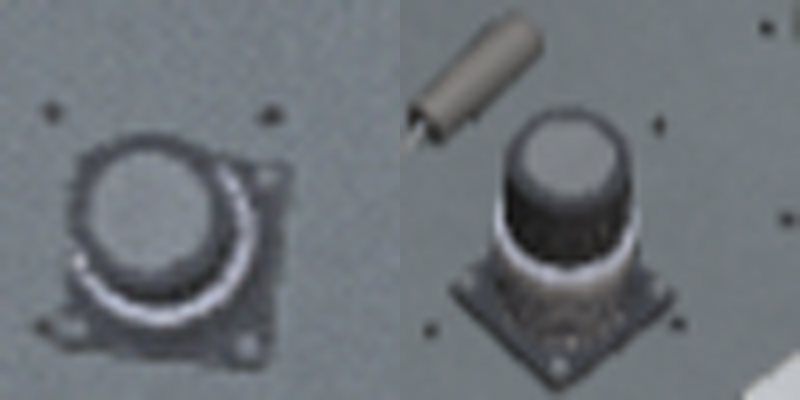

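```bash
python3 - <<'E'
from h import *
p=[502.4,290.1,-.128]
def rect(c,im,z,xs,ys):
    a,b=np.cos(p[2]),np.sin(p[2])
    M=np.array([[proj(c,[p[0]+a*x-b*y,p[1]+b*x+a*y,z]) for x in xs] for y in ys],np.float32)
    return cv2.remap(cv2.cvtColor(im,cv2.COLOR_RGB2GRAY),M[...,0],M[...,1],cv2.INTER_LINEAR).astype(float)
xs=np.arange(-26,26.1,1)
for c in("top","scene"):
    im=capture(c)
    g=rect(c,im,90,xs,np.arange(-9,10,1.)).mean(0); q=rect(c,im,62,xs,np.arange(40,49,1.)).mean(0)
    q2=rect(c,im,62,xs,np.arange(53,58,1.)).mean(0)
    print(c,"x",xs[::2].astype(int));print(" grip",g[::2].astype(int))
    for n,v in(("ptr40-48",q),("ptr53-57",q2)):
        w=np.clip(np.median(v)-4-v,0,None);print(n,v[::2].astype(int),"centroid",round((w*xs).sum()/w.sum(),2))
for c,q in(("top",(215+150.5/9.52-.5,170+210.5/9.52-.5)),("scene",(250+170.5/8-.5,185+157.5/8-.5))): print(c,atz(c,q,106.5))
E
```

```text
top x [-26 -24 -22 -20 -18 -16 -14 -12 -10  -8  -6  -4  -2   0   2   4   6   8
  10  12  14  16  18  20  22  24  26]
 grip [149 149 148 147 147 148 153 150 124  74  53  63  86 122 132  89  62  62
  95 132 149 151 151 148 147 147 150]
ptr40-48 [192 193 193 194 194 194 194 194 195 195 180 167 153 158 172 190 194 196
 194 194 195 196 195 194 194 193 191] centroid -1.52
ptr53-57 [148 148 140 138 143 151 150 149 152 145 133 130 132 134 141 149 157 153
 146 142 149 155 151 153 157 154 149] centroid -5.96
scene x [-26 -24 -22 -20 -18 -16 -14 -12 -10  -8  -6  -4  -2   0   2   4   6   8
  10  12  14  16  18  20  22  24  26]
 grip [172 173 174 173 172 171 170 167 153 126  88  69  88  99  85  62  43  32
  25  23  28  37  48  72 108 141 161]
ptr40-48 [189 189 190 190 190 190 191 190 181 168 154 145 143 151 167 182 191 193
 194 194 194 192 192 193 193 193 192] centroid -2.95
ptr53-57 [155 152 152 149 144 145 150 143 141 139 133 127 121 111 108 119 130 150
 158 155 159 156 152 149 146 144 157] centroid 0.14
top [578.36086218 106.20639939 106.5       ]
scene [576.62126502 105.85097167 106.5       ]
```

```bash
python3 -c "
from h import *
go(577.5,106,160,82.7)"
```

```text
d cm [ 5.888 27.469  6.506] turn [-0.     0.     0.001] tcp [297.6  82.2 225.2] F [ 0.1  0.4 -0.2] 7.4333
```

Emit:
step_arm(commands="1 5.9 27.5 0 0 0 0;1 5.9 27.5 0 0 0 0;1 5.9 27.5 0 0 0 0;1 5.9 27.5 0 0 0 0;1 5.9 27.5 0 0 0 0;1 5.9 27.5 0 0 0 0;1 5.9 27.5 0 0 0 0;1 5.9 27.5 0 0 0 0;1 5.9 27.5 0 0 0 0;1 5.9 27.5 6.5 0 0 0;1 5.9 27.5 6.5 0 0 0;1 5.9 27.5 6.5 0 0 0;1 5.9 27.5 6.5 0 0 0;1 5.9 27.5 6.5 0 0 0;1 5.9 27.5 6.5 0 0 0;1 5.9 27.5 6.5 0 0 0")

```text
time_s: 8.77
eef_pos: [578.3, 105.7, 162.1]
ee_rot: [0.001, 0.751, 0.661, 0.001]
force: [-0.1, 0.6, -0.5]
grip_width: 0.996
grip_force: 0.0
```

```bash
python3 -c "
from h import *
go(577.5,106,86,82.7)"
```

```text
d cm [ 0.018 -0.104  7.605] turn [ 0.003 -0.     0.   ] tcp [578.3 105.7 162.1] F [-0.1  0.6 -0.5] 8.7667
```

Emit:
step_arm(commands="1 0 -0.05 2.5 0 0 0;1 0 -0.05 5 0 0 0;1 0 -0.05 7.4 0 0 0;1 0 -0.05 7.4 0 0 0;1 0 -0.05 7.4 0 0 0;1 0 -0.05 7.4 0 0 0;0 0 -0.05 7.4 0 0 0;0 0 -0.05 7.4 0 0 0;0 0 -0.05 7.4 0 0 0;0 0 -0.05 7.4 0 0 0;0 0 -0.05 7.4 0 0 0;0 0 -0.05 7.4 0 0 0;0 0 -0.05 7.4 0 0 0;0 0 -0.05 7.4 0 0 0", newtons=40)

```text
time_s: 9.93
eef_pos: [577.2, 105.8, 87.5]
ee_rot: [0.0, 0.75, 0.661, 0.0]
force: [-4.4, -0.2, 7.1]
grip_width: 0.594
grip_force: 40.8
```

```bash
python3 -c "
from h import *
print(sense());go(577.5,106,86,82.7)"
```

```text
{'time_s': 9.9333, 'joints': array([-1.82325259e-02,  6.11688572e-01,  1.48970483e+00, -1.44087353e-05,
        1.04007623e+00,  1.08600461e-01]), 'dq': array([-0.00068489, -0.00063831, -0.00040248, -0.00077427, -0.00099096,
       -0.00014521]), 'tau': array([-4.55640061e-01, -4.70322990e+01, -2.21757227e+01,  1.30800804e-02,
       -1.16787035e+00, -1.33953308e-02]), 'eef_pos': array([577.20249192, 105.79134572,  87.52650277]), 'ee_rot': array([4.60753537e-05, 7.50495160e-01, 6.60875942e-01, 4.12263728e-05]), 'force': array([-4.42558285, -0.21985268,  7.07236473]), 'wrist_torque': array([-0.01975274,  0.82649763,  0.02985564]), 'grip_force': 40.8411830663681, 'grip_width': 0.5938289539601411}
d cm [0.024 0.027 0.153] turn [ 0.    -0.     0.001] tcp [577.2 105.8  87.5] F [-4.4 -0.2  7.1] 9.9333
```

Emit:
step_arm(commands="0 0 -0.04 0 0 0 -0.08;0 0 -0.04 0 0 0 -0.16;0 0 -0.04 0 0 0 -0.24;0 0 -0.04 0 0 0 -0.24;0 0 -0.04 0 0 0 -0.24;0 0 -0.04 0 0 0 -0.24")

```text
time_s: 10.43
eef_pos: [577.1, 105.8, 87.5]
ee_rot: [0.0, 0.666, 0.746, 0.0]
force: [-3.3, 0.8, 7.1]
grip_width: 0.595
grip_force: 40.9
```

```bash
python3 -c "
from h import *
print(sense()['wrist_torque'],sense()['joints'][5],sense()['tau'][5]);go(577.5,106,86,82.7)"
```

```text
[0.04074952 0.46046553 0.11068636] -0.13150051127511644 0.06453730165958405
d cm [0.011 0.043 0.153] turn [0.001 0.    0.241] tcp [577.1 105.8  87.5] F [-3.3  0.8  7.1] 10.4333
```

Emit:
step_arm(commands="0 0 0 0 0 0 -0.1;0 0 0 0 0 0 -0.2;0 0 0 0 0 0 -0.3;0 0 0 0 0 0 -0.4;0 0 0 0 0 0 -0.4;0 0 0 0 0 0 -0.4")

```text
time_s: 10.93
eef_pos: [577.0, 105.9, 87.6]
ee_rot: [0.0, 0.504, 0.864, 0.0]
force: [-2.9, -0.1, 5.9]
grip_width: 0.596
grip_force: 40.9
```

```bash
python3 -c "
from h import *
print(sense()['wrist_torque'],sense()['joints'][5],sense()['tau'][5]);go(577.5,106,86,82.7)"
```

```text
[0.07751214 0.56090627 0.04561628] -0.531933488186784 -0.13036692515015602
d cm [-0.015  0.044  0.155] turn [0.001 0.    0.641] tcp [577.  105.9  87.6] F [-2.9 -0.1  5.9] 10.9333
```

Emit:
step_arm(commands="0 0 0 0 0 0 -0.1;0 0 0 0 0 0 -0.2;0 0 0 0 0 0 -0.3;0 0 0 0 0 0 -0.4;0 0 0 0 0 0 -0.5;0 0 0 0 0 0 -0.6;0 0 0 0 0 0 -0.7;0 0 0 0 0 0 -0.84;0 0 0 0 0 0 -0.84;0 0 0 0 0 0 -0.84;0 0 0 -0.3 0 0 -0.84;0 0 0 -0.6 0 0 -0.84;0 0 0 -0.6 0 0 -0.84;0 0 0 -0.6 0 0 -0.84")

```text
time_s: 12.1
eef_pos: [576.9, 105.7, 92.3]
ee_rot: [0.0, 0.109, 0.994, 0.0]
force: [0.3, 0.9, -3.1]
grip_width: 0.597
grip_force: 42.2
```

```bash
python3 -c "
from h import *
print(sense()['wrist_torque'],sense()['joints'][5],sense()['tau'][5]);go(577.5,106,86,82.7)"
```

```text
[-0.00765562  0.03336223  0.04031053] -1.3712839738749472 0.0008283923307317309
d cm [-0.054  0.039  0.632] turn [0.   0.   1.48] tcp [576.9 105.7  92.3] F [ 0.3  0.9 -3.1] 12.1
```

Emit:
step_arm(commands="0 0 0 -0.8 0 0 0;0 0 0 -1.6 0 0 0;0 0 0 -2.4 0 0 0;0 0 0 -3.2 0 0 0;0 0 0 -4.2 0 0 0;0 0 0 -5.2 0 0 0;0 0 0 -6.2 0 0 0;0 0 0 -7.2 0 0 0;0 0 0 -7.5 0 0 0;0 0 0 -7.5 0 0 0;0 0 0 -7.5 0 0 0;0 0 0 -7.5 0 0 0;0 0 0 -7.5 0 0 0;0 0 0 -7.5 0 0 0")

```text
time_s: 13.27
eef_pos: [576.7, 105.7, 166.8]
ee_rot: [-0.0, 0.109, 0.994, -0.0]
force: [-0.1, -0.9, -3.0]
grip_width: 0.595
grip_force: 42.4
```

```bash
python3 - <<'E'
from h import *
cv2.imwrite("pics/end.png",cv2.resize(capture("scene")[150:290,200:380,::-1],None,fx=4,fy=4,interpolation=2));go(577,106,168,0)
E
```

```text
d cm [-0.014  0.029 -0.108] turn [-1.000e-03  0.000e+00  2.924e+00] tcp [576.8 105.7 166.9] F [-0.5 -0.7 -3.6] 13.3167
```

View pics/end.png

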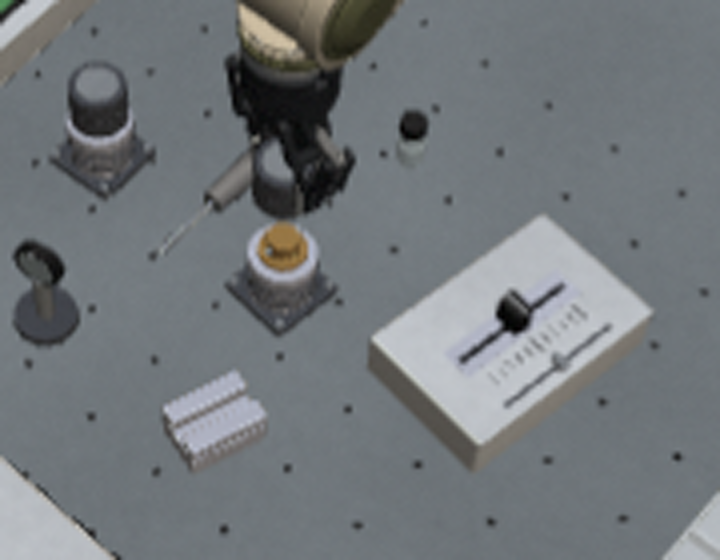

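The picture shows the cap held upright at (280,180) above the bare brass neck at (283,245). The other cap is still seated at (98,95), and the grip at (514,308) is level with the pointer at (563,360).

```bash
python3 -c "
from rig import *
print(finish_job())"
```

```text
the job is handed in; nothing more can be done
None
```

The job is handed in, with no verdict returned: the slider grip measured about 2 mm off the pointer (6 mm allowed), and the cap nearer the dimmer (ordinary thread) is held upright about 8 cm above its seat, with the other cap still on.

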